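# Lock the junction box cover with the slot key

## Robot

A 6-joint arm with a two-finger parallel gripper is mounted at the origin on a cart in front of the work surface, level with it; the furniture and walls round the work are solid. World frame = base frame: x ahead of the robot, y to its left, z up, the work surface at z = 0. Lengths are in m, angles in rad, forces in N, time in s.
With the tool pointing down it reaches from about 0.35 to 0.975 m from the base axis. Payload 17.4 kg.
Tool frame: the origin (TCP) lies midway between the tips of the shut fingers; the grasp point (between the pads) lies 19 mm behind it; z points along the fingers, y is the line along which they close (so a half turn about z gives the same grasp; the last joint's range is limited). The gripper opens to 85 mm and grips with 20 to 120 N. Pads are 22 mm wide; open, the fingers measure 114 mm over their backs; the gripper's body (76 mm by 85 mm) begins 54 mm behind the grasp point. The pads swing forward as they close: fully open they stand 13 mm farther back than shut.
Start: joints at [1.074, 0.116, 1.442, -0, 1.584, -0.038], TCP at [0.299, 0.605, 0.231] pointing down, gripper open.
Joint ranges: [-2.83, 2.83], [-0.83, 2.19], [0.07, 2.5], [-1.14, 4.28], [0.01, 3], [-2.97, 2.97]. Speed limits (rad/s): [1.89, 1.89, 2.22, 3.14, 3.14, 3.14].

## Interface

Orientations are given as a unit quaternion [w, x, y, z].
In Python, from rig import status, grab_frame, ticket, look_for, regions_of gives the robot as it stands. The module is installed in compiled form; this text tells all that it offers.
- The arm moves only by the tool apply_moves, never from a script. Its argument "motion" is a list of rows, each a list of 7 numbers: the shift along the world's x, y, z normalised to -1 to 1, where 1 is 0.05 m, then the turn, a rotation vector about the world's x, y, z normalised to -1 to 1, where 1 is pi rad, then the opening, from -1 (shut) to 1 (fully open). A call has exactly 5 rows; each row shifts and turns the commanded pose from where the row before left it; what a row does not reach is not made up. A row lasts 1/8 s, in which the tool goes at most 62.5 mm and 10.7 degrees, less where a joint would pass 70% of its speed; a pose out of reach is approached as far as the arm can. A call with a number of a shift or a turn outside -1 to 1 is refused whole. A call with a gripper value outside its range is refused whole. The fingers move at their own pace and stop on an object; "force" is the grip in N (left out, the last holds). Time passes only in rows, so rows that do not move let the fingers close, or fill a call up. It gives the time, the measured TCP pose, the force, the opening and the grip force at its end, in the units of the state.
- status.state(): the state, without advancing time (a new reading comes with each control period).
- grab_frame(name): name is "side" or "top" or "wrist"; returns a dict with "image" (480x640x3 uint8, red, green, blue), "mtx" (3x3 intrinsics, pixels), "pose" (4x4, takes a point from camera to world coordinates). Camera axes: x right, y down, z forward; pixel columns grow to the right and rows downward; lengths in m; the calibration is good to about 2 mm. The wrist camera is an equidistant fisheye: a pixel r from the principal point sees the ray r / f radians off the axis. A picture is of the moment at which its call begins. There is no depth.
- ticket.sign_off(): hands the job in; it is judged then, once.
Trained networks look in a picture, given as the dict that the camera call returned (one of the last four; its "shot" number tells which), for a name from the list of things; names that differ only in an ending like _2 or _b are one class to them, and where a whole thing is asked for, a point or a joint stands for the part that bears it (a point fixed in the world has none). Each returns a list of dicts, best first, with "confidence" (0 to 1); they miss things now and then, are a little off and sometimes report something else, mostly with a low value. They report only what shows in the picture. A call takes as long as a camera call. They do not tell look-alikes from the thing itself.
- look_for(picture, name): "location" ([x, y, z] in m, in the coordinates of the camera as it stood for that picture, good to about 4 mm: the middle of the surface that is visible of it).
- regions_of(picture, name): "region" (480x640 bool, what is visible of it).
The state is a dict: "clock": time; "joints": joint angles; "joint_velocities": joint speeds; "joint_torque": joint torques, N m; "ee_pos": TCP position; "tool_rot": TCP orientation; "contact_force": force on the tool from outside, world axes, zero at the start; "ft_torque": the same for the moment, N m; "opening": finger opening in m; "grasp_force": force on a finger pad.
Only numpy, scipy, OpenCV 4.12 (cv2) and the standard library are available. Lean on these libraries where they do the work, as an engineer would, in place of code of your own. Each camera call takes 0.05 s, during which the arm holds its last target. There are 200 camera calls.

## Task

Take the winged slot key out of its wooden tool block, put its blade in the slot of the round cam lock on the junction box's cover and, keeping a gentle downward pressure (about 5 to 10 N, never over 25 N) because the lock sinks as it turns, turn it clockwise about a quarter turn until its stop is just felt and it is fully home, without forcing it further. Then stand the key upright back in the wide middle hole of its block, fully down on its collar, and leave the other things on the bench where they are.

Things in the scene. Friction and masses are not known exactly. Their poses are not given: they have to be found in the camera images.
- box: grey junction box fixed to the bench, 150 (x) by 100 mm (y), feet out to 130 mm in y; cover top 52 mm high; origin under its centre. On the cover, 35 mm from the middle towards -x, stands the cam lock: a dark collar (outer diameter 37, inner 25 mm, rim 67 mm above the bench) round a slotted bright steel drum 24 mm across
- lock_centre (a point): centre of the lock, at the nominal height of the unlocked drum's top face, 65 mm up; axes of the box. The drum is set up to 2.5 mm higher or lower and turned up to 0.45 rad either way, which this pose does not show: look, or feel. Its slot crosses the face, 5 mm wide, 4.5 deep, mouth chamfered to 7 mm; unlocked and not turned it would lie along the box's x axis
- lock (a joint): angle of the drum from its own unlocked position: 0 = unlocked, grows as it turns clockwise seen from above, 1.5 rad = seated at a firm end stop. It turns stiffly (friction, 0.07 N m) and stays where it is left; on the stop 0.15 N m is plenty, over 0.25 N m is forcing it. The blade has about 0.15 rad of play either way, so turning the key by 1.5 rad is not enough
- lock_axial (a joint): height of the drum against its unlocked height, m: 0 unlocked, -0.0045 seated. The drum is drawn down in proportion to its turn, 3 mm per rad, as far as the slot is deep: a blade that is not kept pressed down climbs out of the slot. Pressing alone with more than about 25 N would start to turn it
- key: winged slot key, 68 mm tall, about 90 g, upright in its block at the start. Origin at the middle of the blade's tip, z up. Blade 14 mm wide along x, 3 mm thick along y, 11 mm long, rounded tip; shaft 12 mm diameter; collar 29 mm across, 30 to 34 mm above the tip; black flat wing to hold, 34 to 68 mm up, 36 mm along x, 12 mm thick along y. Half a turn about z makes no difference
- key_tip (a point): the middle of the key blade's tip, axes as the key's. Pressed on the drum at about 5 N and swept slowly round, the blade drops into the slot when it comes within about 0.1 rad of it; the drum does not turn with it before that
- key_collar (a point): centre of the underside of the key's collar, 30 mm above the tip; it rests on the block's top when the key is home
- stand: pale wooden tool block fixed to the bench, 70 (x) by 110 (y) by 45 mm tall, with a 19 mm hole in its middle, 36 mm deep, for the key (2.5 mm to spare all round the blade) and a narrow empty hole, 11 mm across, 36 mm to either side. Origin: centre of its underside
- stand_hole0 (a point): centre of the mouth of the block's wide middle hole, on its top face
- hex_key_6: bystander: black L-shaped hex key, 103 mm long, lying flat on the bench; origin under its middle
- marker_black: bystander: white and black marker pen, 137 mm long, lying on the bench; origin under its middle
Mind the look-alikes: they are no part of the job. There is more than one size of the key; the one meant has the size given above.

How it is judged:
On the way, in this order (a step that is already met when the one before it is completed fails the run):
1. the key's blade is in the slot and has begun to turn the lock (horizontal distance between key_tip and lock_centre below 0.01 m and z of key_tip in the frame of lock_centre below 0.004 m and value of joint lock between 0.25 and 1.3 rad), for 0.05 s.
2. the lock is turned until it seats, with the key's blade still at it (horizontal distance between key_tip and lock_centre below 0.01 m and z of key_tip in the frame of lock_centre below 0.004 m and value of joint lock above 1.44 rad), for 0.05 s.
At the end, for the whole second after the job is handed in: The lock reads at least 1.44 rad (seated at 1.5), and the key stands at rest, upright within 0.1 rad, in the wide middle hole of its block, its collar within 6 mm of the hole's centre and within 2 mm of the block's top (value of joint lock above 1.44 rad and horizontal distance between key_collar and stand_hole0 below 0.006 m and z of key_collar in the frame of stand_hole0 below 0.002 m and angle between key's own z axis and vertical below 0.1 rad and linear speed of key below 0.01 m/s); the robot touches nothing.
It fails at once if the key is forced against the lock or box (pressed hard, or twisted on past the stop): contact forces of more than 45 N in all (contact force between key and box above 45 N).
It fails at once if a bystander is moved by more than 20 mm (distance of any of hex_key_6, marker_black from where it was at the start of the episode above 0.02 m).
It also fails if it takes over 72 s, if anything falls off the work surface, if the arm or the gripper's body presses on something with over 40 N, if the wrist force passes 120 N, or if a joint passes its speed limit or range.

## Working session

There is one attempt and no reset: what is moved stays moved. The work goes in short steps, Python scripts to look and compute and a tool call to move; the robot and the scene stay as the last step left them, time stands still between calls to the robot, and variables do not carry over. Pictures are saved under pics/ and viewed, at most 10 in all, crops included, and the job is handed in when it is done.

Besides the shell and the picture viewer there is one more tool, called after "Request:" as name(argument=value, ...), one argument or row to a line, values as JSON. apply_moves: Moves the arm, as the interface text tells. Scaled input: -1 to 1 covers 0.05 m each way for a shift and pi rad each way for a turn. Its arguments: {"type":"object","properties":{"motion":{"type":"array","items":{"type":"array","items":{"type":"number"}}},"force":{"type":"number"}},"required":["motion"]}

```bash
mkdir -p pics
cat > h.py <<'E'
import numpy as np, cv2
from rig import status, grab_frame, ticket, look_for, regions_of
def w(f,p): return (f["pose"]@np.r_[p,1])[:3]
def ray(f,u,v):
    K=f["mtx"]; d=np.linalg.inv(K)@[u,v,1.]; return f["pose"][:3,3], f["pose"][:3,:3]@d
def atz(f,u,v,z):
    o,d=ray(f,u,v); return o+d*(z-o[2])/d[2]
def proj(f,P):
    c=np.linalg.inv(f["pose"])@np.r_[P,1]; q=f["mtx"]@c[:3]; return q[:2]/q[2]
def save(f,n): cv2.imwrite("pics/"+n,f["image"][:,:,::-1])
E
python3 - <<'E'
from h import *
np.set_printoptions(precision=4,suppress=True)
for c in ["top","side"]:
    f=grab_frame(c); save(f,c+"0.png"); print(c,f["mtx"].tolist(),f["pose"][:3].tolist())
    for n in ["key","stand","box","lock","hex_key_6","marker_black"]:
        for r in look_for(f,n)[:4]: print(n,r["confidence"],w(f,r["location"]),proj(f,w(f,r["location"])))
print(status.state())
E
```

```text
top [[444.1802257211956, 0.0, 318.2114852573868], [0.0, 444.1802257211956, 241.01901755706749], [0.0, 0.0, 1.0]] [[0.008844566649539162, -0.9986456366391936, 0.05127051845146395, 0.4659795643178243], [-0.999662497357658, -0.010082766593019534, -0.023942205296946188, -0.025621764744928725], [0.02442672752196431, -0.05104145608552656, -0.9983977687992082, 0.9839224749619953]]
key 0.77 [ 0.5121 -0.2913  0.0813] [437.2746 242.3371]
key 0.76 [ 0.4899 -0.2109  0.0851] [398.6361 252.7753]
key 0.45 [ 0.6049 -0.2394  0.0775] [411.5804 197.2887]
stand 0.64 [ 0.606  -0.2308  0.0482] [404.3439 198.7743]
box 0.66 [0.5806 0.1507 0.0552] [223.5799 208.1203]
lock 0.64 [0.5439 0.152  0.0674] [221.4416 225.093 ]
hex_key_6 0.67 [ 0.6035 -0.2359  0.0452] [406.4112 200.1711]
hex_key_6 0.66 [ 0.5792 -0.0129  0.0049] [302.1252 212.4613]
marker_black 0.76 [0.41   0.0256 0.0096] [283.5923 289.2108]
side [[528.0069618971713, 0.0, 325.8550720319868], [0.0, 528.0069618971713, 240.47646586353125], [0.0, 0.0, 1.0]] [[0.9820603546329295, -0.1389333424550991, 0.12749504387425858, 0.3997121222602071], [-0.1872029834
[... 633 characters left out ...]
18.5435 332.5305]
lock 0.49 [0.5771 0.1219 0.0515] [343.0849 195.8217]
hex_key_6 0.6 [ 0.5749 -0.0147  0.0072] [357.7923 258.7498]
marker_black 0.69 [0.4114 0.013  0.0067] [266.8219 261.7635]
{'clock': 0.7, 'joints': array([ 1.0742,  0.116 ,  1.4416,  0.    ,  1.584 , -0.0378]), 'joint_velocities': array([-0.0013, -0.0007, -0.0009, -0.0012,  0.0009,  0.0007]), 'joint_torque': array([  0.0015, -73.1573, -63.2574,   0.    ,   0.0002,  -0.    ]), 'ee_pos': array([0.2989, 0.6052, 0.2313]), 'tool_rot': array([-0.    ,  0.2274,  0.9738, -0.    ]), 'contact_force': array([ 0.111 , -0.2286, -0.7327]), 'ft_torque': array([-0.0227, -0.0081,  0.0168]), 'grasp_force': 0.0, 'opening': 0.0849804165855864}
```

View pics/top0.png

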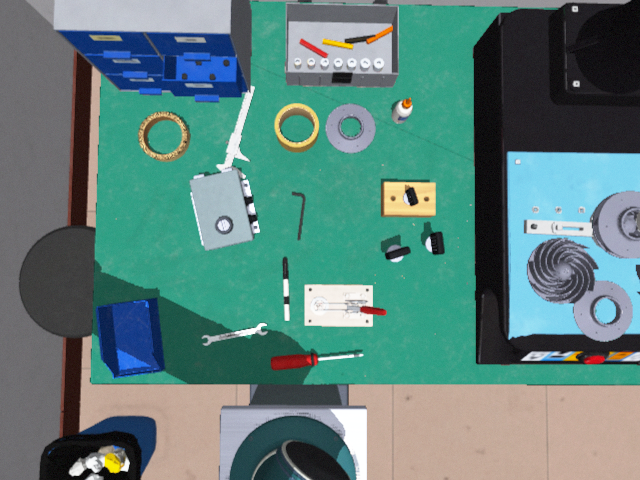

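View pics/side0.png

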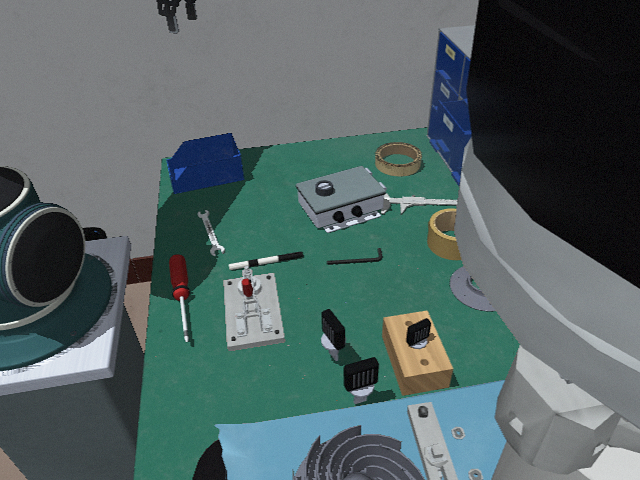

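The top view shows the pale block at about (409,198) with the intended key's wing at (411,197). The lock is on the box at (223,225), and two loose look-alike keys stand at (397,253) and (434,243). In the side view, the block's key is at (418,332). I'll move over the lock first.

Request:
apply_moves(
  motion=[
    [0.45, -0.9, 0, 0, 0, 0, 1],
    [0.45, -0.9, 0, 0, 0, 0, 1],
    [0.45, -0.9, 0, 0, 0, 0, 1],
    [0.45, -0.9, 0, 0, 0, 0, 1],
    [0.45, -0.9, 0, 0, 0, 0, 1],
  ],
)

```text
clock: 1.32
ee_pos: [0.4119, 0.3787, 0.2315]
tool_rot: [0.0, 0.227, 0.974, 0.0]
contact_force: [1.1, 1.3, 1.4]
opening: 0.0855
grasp_force: 0.0
```

Request:
apply_moves(
  motion=[
    [0.45, -0.9, 0, 0, 0, 0, 1],
    [0.45, -0.9, 0, 0, 0, 0, 1],
    [0.45, -0.9, 0, 0, 0, 0, 1],
    [0.45, -0.9, 0, 0, 0, 0, 1],
    [0, 0, 0, 0, 0, 0, 1],
  ],
)

```text
clock: 1.95
ee_pos: [0.5025, 0.1977, 0.2314]
tool_rot: [0.0, 0.229, 0.973, -0.0]
contact_force: [-0.5, 0.6, -0.1]
opening: 0.086
grasp_force: 0.0
```

```bash
cat >> h.py <<'E'
np.set_printoptions(precision=4,suppress=True)
def wray(f,u,v):
    K=f["mtx"]; a=np.array([(u-K[0,2])/K[0,0],(v-K[1,2])/K[1,1]]); r=np.linalg.norm(a)+1e-12
    d=np.r_[a/r*np.sin(r),np.cos(r)]; return f["pose"][:3,3], f["pose"][:3,:3]@d
def watz(f,u,v,z):
    o,d=wray(f,u,v); return o+d*(z-o[2])/d[2]
def wproj(f,P):
    c=(np.linalg.inv(f["pose"])@np.r_[P,1])[:3]; t=np.arctan2(np.hypot(c[0],c[1]),c[2]); h=np.hypot(c[0],c[1])
    K=f["mtx"]; return np.array([K[0,2]+K[0,0]*t*c[0]/h,K[1,2]+K[1,1]*t*c[1]/h])
def rect(f,c,z,half,n):  # orthophoto of plane z; col = -y... image x=world x, image up = world y
    s=np.linspace(-half,half,n); X,Y=np.meshgrid(c[0]+s,c[1]-s)
    P=np.stack([X,Y,np.full_like(X,z)],-1).reshape(-1,3)
    Q=np.array([wproj(f,p) for p in P],np.float32).reshape(n,n,2)
    return cv2.remap(f["image"],Q[...,0],Q[...,1],cv2.INTER_CUBIC)
E
python3 - <<'E'
from h import *
f=grab_frame("wrist"); save(f,"w1.png"); print(f["mtx"].tolist(),f["pose"].tolist()); np.savez("w1",**f)
for n in ["box","lock","key","stand"]:
    for r in look_for(f,n)[:3]: P=w(f,r["location"]);print(n,r["confidence"],P,wproj(f,P))
print(status.state()["ee_pos"],status.state()["tool_rot"])
o=rect(f,(0.545,0.150),0.067,0.04,500)
cv2.imwrite("pics/lock1.png",np.hstack([o[:,:,::-1]]))
E
```

```text
[[371.64829954431775, 0.0, 315.8657672396151], [0.0, 371.64829954431775, 244.44551299013605], [0.0, 0.0, 1.0]] [[0.4452803974804114, 0.86326417932728, 0.2376979686705036, 0.44385424820231834], [0.8953911619901076, -0.4292483566985393, -0.1184082568979361, 0.22875231401793494], [-0.0001861442741760025, 0.26555753606704613, -0.9640949955208291, 0.37394263123838], [0.0, 0.0, 0.0, 1.0]]
box 0.62 [0.5679 0.1672 0.0503] [316.0776 294.8522]
lock 0.61 [0.5409 0.1489 0.0616] [284.6474 283.3024]
key 0.84 [ 0.5177 -0.2847  0.0641] [ 14.5518 386.9131]
[0.5011 0.2011 0.2313] [-0.      0.2268  0.9739  0.0001]
```

View pics/lock1.png

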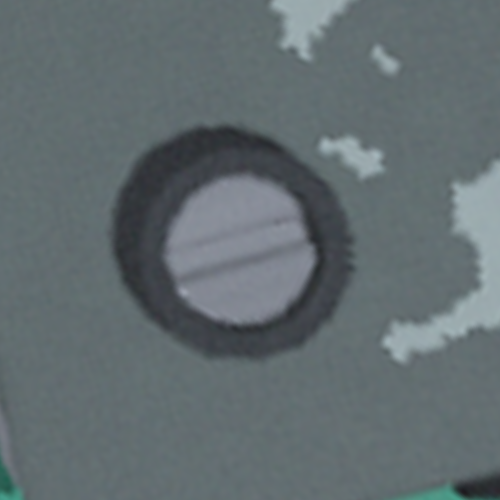

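View pics/w1.png

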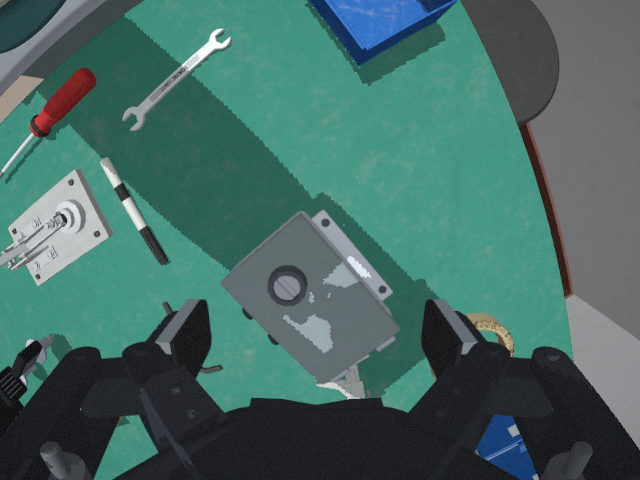

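The ortho crop shows the drum centred at (242,249), which puts it at about (0.5445, 0.1496). The slot is tilted about +14.5° from world x. The wrist view shows the box at (305,297). Next I'll go over the block.

Request:
apply_moves(
  motion=[
    [0.18, -0.9, 0, 0, 0, 0, 1],
    [0.18, -0.9, 0, 0, 0, 0, 1],
    [0.18, -0.9, 0, 0, 0, 0, 1],
    [0.18, -0.9, 0, 0, 0, 0, 1],
    [0.18, -0.9, 0, 0, 0, 0, 1],
  ],
)

```text
clock: 2.82
ee_pos: [0.5466, -0.0252, 0.2315]
tool_rot: [0.0, 0.227, 0.974, 0.0]
contact_force: [-0.0, -0.3, 0.2]
opening: 0.0854
grasp_force: 0.0
```

Request:
apply_moves(
  motion=[
    [0.18, -0.9, 0, 0, 0, 0, 1],
    [0.18, -0.9, 0, 0, 0, 0, 1],
    [0.18, -0.9, 0, 0, 0, 0, 1],
    [0.18, -0.8, 0, 0, 0, 0, 1],
    [0, 0, 0, 0, 0, 0, 1],
  ],
)

```text
clock: 3.45
ee_pos: [0.5829, -0.201, 0.2307]
tool_rot: [-0.0, 0.228, 0.974, -0.0]
contact_force: [-0.2, 0.7, -0.3]
opening: 0.0855
grasp_force: 0.0
```

Run:
```python
from h import *
f=grab_frame("wrist"); save(f,"w2.png"); print(f["pose"].tolist()); np.savez("w2",**f)
for n in ["key","stand","hex_key_6"]:
    for r in look_for(f,n)[:4]: P=w(f,r["location"]);print(n,r["confidence"],P,wproj(f,P))
s=status.state();print(s["ee_pos"],s["tool_rot"],s["joints"])
a=rect(f,(0.605,-0.237),0.083,0.05,400);b=rect(f,(0.605,-0.237),0.045,0.07,400)
cv2.imwrite("pics/key1.png",np.hstack([a,b])[:,:,::-1])
```

```text
[[0.44303456276982744, 0.864643405113746, 0.23688005020400602, 0.5243172847982245], [0.8965044848798376, -0.4272035928990206, -0.11737460885772091, -0.17013215352217992], [-0.0002911729433821362, 0.2643650359020126, -0.9644226474999654, 0.37334042659251176], [0.0, 0.0, 0.0, 1.0]]
key 0.81 [ 0.5121 -0.2864  0.0794] [184.006  198.0059]
key 0.67 [ 0.6061 -0.2405  0.0794] [283.9868 271.9233]
stand 0.64 [ 0.6022 -0.2367  0.0442] [288.7787 253.9422]
hex_key_6 0.83 [ 0.5798 -0.0107  0.0088] [478.5118 131.3891]
[ 0.5826 -0.1985  0.2314] [0.     0.2267 0.974  0.0001] [-0.3699 -0.0131  1.5755  0.0002  1.5792 -1.4834]
```

View pics/key1.png

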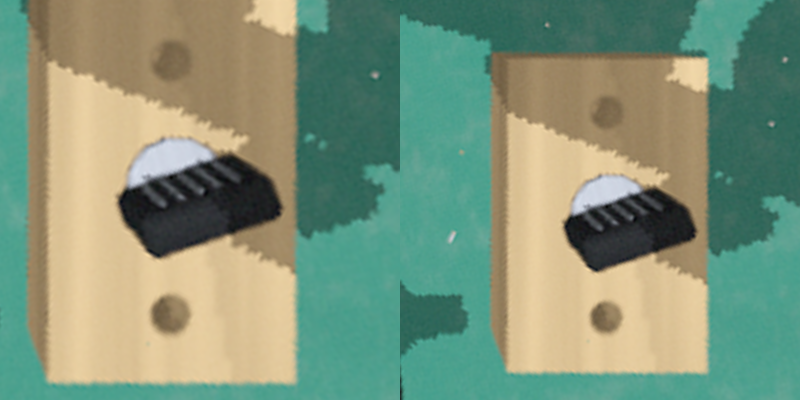

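The left panel (z=83 mm plane) shows the black wing centred at about (210,211), angled +20°. The right panel shows the block's small holes at (606,112) and (606,317). From those, the middle hole is at about (0.6075, -0.242) and the block is square to the world axes. The spacing comes to 72 mm, as given. Now I'll turn the tool and descend.

Request:
apply_moves(
  motion=[
    [0.1, -0.17, 0, 0, 0, 0.052, 1],
    [0.1, -0.17, -0.2, 0, 0, 0.052, 1],
    [0.1, -0.17, -0.4, 0, 0, 0.052, 1],
    [0.1, -0.17, -0.4, 0, 0, 0.052, 1],
    [0.1, -0.16, -0.4, 0, 0, 0.052, 1],
  ],
)

```text
clock: 4.28
ee_pos: [0.6078, -0.2407, 0.1611]
tool_rot: [0.0, -0.181, 0.983, -0.0]
contact_force: [0.2, 0.2, 0.6]
opening: 0.0855
grasp_force: 0.0
```

Request:
apply_moves(
  motion=[
    [0, 0, -0.4, 0, 0, 0, 1],
    [0, 0, 0, 0, 0, 0, 1],
    [0, 0, 0, 0, 0, 0, 1],
    [0, 0, 0, 0, 0, 0, 1],
    [0, 0, 0, 0, 0, 0, 1],
  ],
)

```text
clock: 4.9
ee_pos: [0.6076, -0.2418, 0.142]
tool_rot: [0.0, -0.178, 0.984, -0.0]
contact_force: [0.9, 0.5, 0.7]
opening: 0.0858
grasp_force: 0.0
```

Run:
```python
from h import *
f=grab_frame("wrist"); save(f,"w3.png"); np.savez("w3",**f)
s=status.state();print(s["ee_pos"],s["tool_rot"],s["joints"])
for n in ["key","stand"]:
    for r in look_for(f,n)[:4]: P=w(f,r["location"]);print(n,r["confidence"],P,wproj(f,P))
a=rect(f,(0.6075,-0.242),0.083,0.04,400);b=rect(f,(0.6075,-0.242),0.045,0.07,400)
for c,z,h in((a,.083,.04),(b,.045,.07)): cv2.line(c,(190,200),(210,200),(255,0,0),1);cv2.line(c,(200,190),(200,210),(255,0,0),1)
cv2.imwrite("pics/key2.png",np.hstack([a,b])[:,:,::-1])
```

```text
[ 0.6075 -0.2418  0.1418] [ 0.0003 -0.1779  0.9841 -0.0002] [-0.4178  0.1073  1.5968  0.      1.4368 -2.3462]
key 0.66 [ 0.604  -0.2433  0.0815] [314.6395 253.7304]
key 0.62 [ 0.4967 -0.2104  0.0834] [438.9059  99.4469]
key 0.55 [ 0.5144 -0.2923  0.089 ] [286.7375  70.6403]
stand 0.62 [ 0.601  -0.2485  0.0433] [309.2678 230.4998]
stand 0.17 [ 0.6049 -0.2415  0.0782] [317.0716 254.6086]
```

View pics/key2.png

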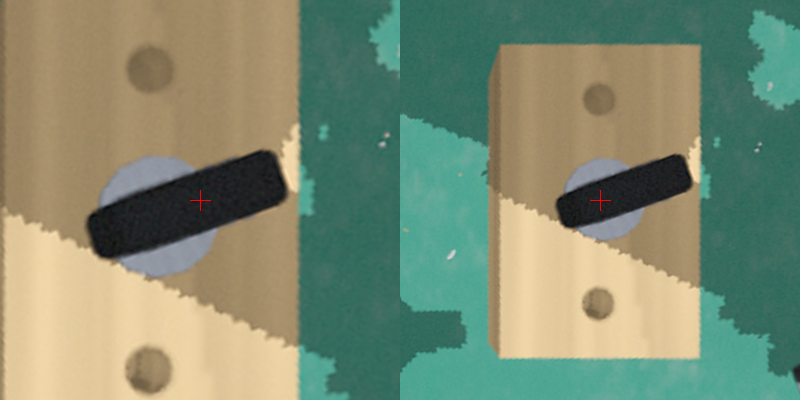

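This near-overhead view shows the wing at 18.8°, with its right end at (278,173) in the left panel. The key is centred on the hole at about (0.607, -0.242), and the TCP is already above it. Descend and grip.

Request:
apply_moves(
  motion=[
    [0, 0, -0.5, 0, 0, 0, 1],
    [0, 0, -0.5, 0, 0, 0, 1],
    [0, 0, -0.4, 0, 0, -0.008, 1],
    [0, 0, -0.36, 0, 0, 0, 1],
    [0, 0, 0, 0, 0, 0, 0],
  ],
  force=70,
)

```text
clock: 5.68
ee_pos: [0.6069, -0.2416, 0.0519]
tool_rot: [-0.001, -0.166, 0.986, 0.001]
contact_force: [-0.8, 0.0, -0.4]
opening: 0.07
grasp_force: 0.0
```

Request:
apply_moves(
  motion=[
    [0, 0, 0, 0, 0, 0, -1],
    [0, 0, 0, 0, 0, 0, -1],
    [0, 0, 0, 0, 0, 0, -1],
    [0, 0, 0, 0, 0, 0, -1],
    [0, 0, 0, 0, 0, 0, -1],
  ],
  force=70,
)

```text
clock: 6.3
ee_pos: [0.6078, -0.242, 0.0542]
tool_rot: [0.0, -0.166, 0.986, -0.0]
contact_force: [-1.1, 1.1, 6.5]
opening: 0.0111
grasp_force: 69.1
```

Request:
apply_moves(
  motion=[
    [0, 0, 0.2, 0, 0, 0, -1],
    [0, 0, 0.5, 0, 0, 0, -1],
    [0, 0, 0.7, 0, 0, 0, -1],
    [0, 0, 0.7, 0, 0, 0, -1],
    [-0.1, 0.6, 0, 0, 0, 0, -1],
  ],
)

```text
clock: 6.92
ee_pos: [0.6033, -0.213, 0.162]
tool_rot: [0.002, -0.165, 0.986, -0.001]
contact_force: [0.2, 0.8, -1.6]
opening: 0.011
grasp_force: 68.4
```

Request:
apply_moves(
  motion=[
    [-0.14, 0.9, 0, 0, 0, 0, -1],
    [-0.14, 0.9, 0, 0, 0, 0, -1],
    [-0.14, 0.9, 0, 0, 0, 0, -1],
    [-0.14, 0.9, 0, 0, 0, 0, -1],
    [-0.14, 0.9, 0, 0, 0, 0, -1],
  ],
)

```text
clock: 7.55
ee_pos: [0.567, 0.0146, 0.1589]
tool_rot: [0.0, -0.166, 0.986, -0.0]
contact_force: [-0.2, -0.3, -1.5]
opening: 0.0108
grasp_force: 68.3
```

Request:
apply_moves(
  motion=[
    [-0.14, 0.9, 0, 0, 0, 0, -1],
    [-0.14, 0.9, 0, 0, 0, 0, -1],
    [-0.14, 0.9, 0, 0, 0, 0, -1],
    [-0.04, 0.03, 0, 0, 0, 0, -1],
    [0, 0, 0, 0, 0, 0, -1],
  ],
)

```text
clock: 8.18
ee_pos: [0.5444, 0.1495, 0.1586]
tool_rot: [0.0, -0.166, 0.986, -0.0]
contact_force: [1.0, -0.1, -0.8]
opening: 0.011
grasp_force: 68.5
```

Run:
```python
from h import *
f=grab_frame("wrist"); save(f,"w4.png"); np.savez("w4",**f)
g=grab_frame("top"); np.savez("t4",**g)
s=status.state();print(s["ee_pos"],s["tool_rot"],s["joints"],s["contact_force"],s["ft_torque"],s["grasp_force"],f["pose"][:3,3])
for F,p in((f,wproj),(g,proj)):
  for n in ["key","lock"]:
    for r in look_for(F,n)[:3]: P=w(F,r["location"]);print(n,r["confidence"],P,p(F,P))
a=rect(f,(0.5445,0.1496),0.065,0.04,500)
b=cv2.resize(f["image"][150:450,160:460],(500,500))
cv2.imwrite("pics/lock2.png",np.hstack([a[:,:400],b[:,100:500]])[:,:,::-1])
```

```text
[0.5446 0.1488 0.1585] [ 0.     -0.1653  0.9863 -0.0001] [ 0.2217 -0.0961  1.7736 -0.0002  1.464  -1.6811] [-0.0156 -0.3328 -0.9696] [-0.028   0.0028 -0.0155] 68.49998831748962 [0.4824 0.1287 0.3012]
key 0.78 [0.5357 0.1477 0.1869] [317.3319 315.4062]
key 0.63 [ 0.4882 -0.1977  0.0057] [10.7538 70.883 ]
lock 0.69 [0.5405 0.1503 0.0616] [317.9687 238.7376]
key 0.87 [ 0.5102 -0.2922  0.0839] [438.1186 243.2223]
key 0.85 [ 0.4908 -0.2104  0.0851] [398.3813 252.3313]
```

View pics/lock2.png

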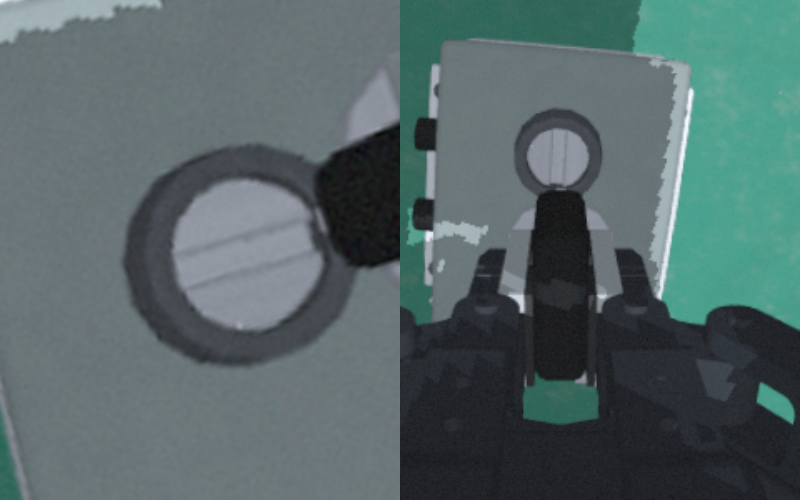

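The ortho panel shows the drum centred at (249,255) and the slot at about 16.5°. Triangulating with the first view puts the drum top at about z=0.0625, around (0.545, 0.149). The key is at 19°. I'll align it, descend close, then feel for contact.

Request:
apply_moves(
  motion=[
    [0, 0, -0.4, 0, 0, -0.014, -1],
    [0, 0, -0.4, 0, 0, 0, -1],
    [0, 0, -0.2, 0, 0, 0, -1],
    [0, 0, -0.04, 0, 0, 0, -1],
    [0, 0, 0, 0, 0, 0, -1],
  ],
)

```text
clock: 9.1
ee_pos: [0.5447, 0.1497, 0.1067]
tool_rot: [0.0, -0.144, 0.99, 0.0]
contact_force: [-0.4, -0.0, -1.9]
opening: 0.0108
grasp_force: 68.4
```

Request:
apply_moves(
  motion=[
    [0, 0, -0.02, 0, 0, 0, -1],
    [0, 0, -0.02, 0, 0, 0, -1],
    [0, 0, -0.02, 0, 0, 0, -1],
    [0, 0, -0.02, 0, 0, 0, -1],
    [0, 0, 0, 0, 0, 0, -1],
  ],
)

```text
clock: 9.72
ee_pos: [0.5444, 0.1497, 0.1022]
tool_rot: [-0.0, -0.144, 0.99, -0.0]
contact_force: [0.7, -0.0, -2.0]
opening: 0.011
grasp_force: 68.4
```

Request:
apply_moves(
  motion=[
    [0, 0, -0.01, 0, 0, 0, -1],
    [0, 0, -0.01, 0, 0, 0, -1],
    [0, 0, -0.01, 0, 0, 0, -1],
    [0, 0, -0.01, 0, 0, 0, -1],
    [0, 0, 0, 0, 0, 0, -1],
  ],
)

```text
clock: 10.35
ee_pos: [0.5445, 0.1496, 0.1003]
tool_rot: [0.0, -0.144, 0.99, -0.0]
contact_force: [-0.1, -1.8, -1.6]
opening: 0.0112
grasp_force: 68.5
```

Request:
apply_moves(
  motion=[
    [0, 0, -0.01, 0, 0, 0, -1],
    [0, 0, -0.01, 0, 0, 0, -1],
    [0, 0, -0.01, 0, 0, 0, -1],
    [0, 0, -0.01, 0, 0, 0, -1],
    [0, 0, 0, 0, 0, 0, -1],
  ],
)

```text
clock: 10.98
ee_pos: [0.5445, 0.1496, 0.0983]
tool_rot: [0.0, -0.144, 0.99, -0.0]
contact_force: [1.0, -2.7, -0.8]
opening: 0.0106
grasp_force: 68.5
```

A side force of -2.7 N means the blade is sliding along one chamfer. I'll ease it towards -y while going on down.

Request:
apply_moves(
  motion=[
    [0, -0.01, -0.01, 0, 0, 0, -1],
    [0, -0.008, -0.01, 0, 0, 0, -1],
    [0, 0, -0.01, 0, 0, 0, -1],
    [0, 0, -0.01, 0, 0, 0, -1],
    [0, 0, 0, 0, 0, 0, -1],
  ],
)

```text
clock: 11.6
ee_pos: [0.5448, 0.1493, 0.0975]
tool_rot: [0.001, -0.144, 0.99, 0.0]
contact_force: [-2.7, 1.5, 10.9]
opening: 0.0104
grasp_force: 70.3
```

Run:
```python
from h import *
s=status.state();print(s["ee_pos"],s["tool_rot"],s["contact_force"],s["ft_torque"])
```

```text
[0.5448 0.1493 0.0975] [ 0.0007 -0.144   0.9896  0.0005] [-2.7188  1.4801 10.8957] [ 0.3167  0.64   -0.0028]
```

The tip is at about 0.058, which is the slot floor, with about 11 N on it, so the blade is in. Now I'll turn clockwise while following the drum down.

Request:
apply_moves(
  motion=[
    [0, 0, 0, 0, 0, -0.02, -1],
    [0, 0, 0, 0, 0, -0.03, -1],
    [0, 0, 0, 0, 0, -0.03, -1],
    [0, 0, -0.005, 0, 0, -0.03, -1],
    [0, 0, 0, 0, 0, 0, -1],
  ],
)

```text
clock: 12.22
ee_pos: [0.5449, 0.1487, 0.0971]
tool_rot: [0.001, 0.029, 1.0, -0.0]
contact_force: [0.1, -3.8, 9.2]
opening: 0.0111
grasp_force: 70.0
```

```bash
cat > s.py <<'E'
from h import *
s=status.state();q=s["tool_rot"];print(s["ee_pos"],q,"keyyaw",2*np.arctan2(q[2],q[1])-np.pi,s["contact_force"],s["ft_torque"],s["joints"])
E
python3 s.py
```

```text
[0.5449 0.1487 0.0971] [ 0.0008  0.0291  0.9996 -0.0001] keyyaw -0.05819887055433748 [ 0.0649 -3.8197  9.1788] [-0.7132  0.0805 -0.0256] [ 0.2214 -0.0556  1.8378 -0.0005  1.3579 -1.2911]
```

Request:
apply_moves(
  motion=[
    [0, 0, -0.005, 0, 0, -0.03, -1],
    [0, 0, -0.006, 0, 0, -0.03, -1],
    [0, 0, -0.006, 0, 0, -0.03, -1],
    [0, 0, -0.006, 0, 0, -0.03, -1],
    [0, 0, -0.006, 0, 0, -0.03, -1],
  ],
)

```text
clock: 12.85
ee_pos: [0.5449, 0.1482, 0.0956]
tool_rot: [0.001, 0.262, 0.965, -0.0]
contact_force: [-1.9, -8.7, 10.6]
opening: 0.0109
grasp_force: 70.1
```

```bash
python3 s.py
```

```text
[0.5449 0.1482 0.0956] [ 0.0008  0.2624  0.965  -0.0005] keyyaw -0.5310497889270538 [-1.9098 -8.6935 10.5624] [-1.6916  0.3146  0.0453] [ 0.2211 -0.0544  1.8393 -0.0016  1.3558 -0.8183]
```

The drum is sinking at the expected rate and the torque is about 0.07 N m. I'll relieve the side force a little and carry on.

Request:
apply_moves(
  motion=[
    [-0.002, -0.01, -0.005, 0, 0, -0.03, -1],
    [0, -0.01, -0.006, 0, 0, -0.03, -1],
    [0, 0, -0.006, 0, 0, -0.03, -1],
    [0, 0, -0.006, 0, 0, -0.03, -1],
    [0, 0, -0.005, 0, 0, -0.02, -1],
  ],
)

```text
clock: 13.48
ee_pos: [0.5447, 0.1473, 0.0943]
tool_rot: [0.001, 0.466, 0.885, -0.0]
contact_force: [-3.1, -6.3, 12.5]
opening: 0.0112
grasp_force: 70.3
```

```bash
python3 s.py
```

```text
[0.5447 0.1473 0.0943] [ 0.0007  0.4664  0.8846 -0.0002] keyyaw -0.9704015082173871 [-3.1354 -6.3183 12.4752] [-1.4402  0.6472  0.0541] [ 0.2195 -0.0542  1.8413 -0.0011  1.3537 -0.3807]
```

Request:
apply_moves(
  motion=[
    [-0.004, -0.006, -0.004, 0, 0, -0.03, -1],
    [0, 0, -0.004, 0, 0, -0.03, -1],
    [0, 0, -0.004, 0, 0, -0.02, -1],
    [0, 0, -0.003, 0, 0, -0.015, -1],
    [0, 0, 0, 0, 0, 0, -1],
  ],
)

```text
clock: 14.1
ee_pos: [0.5443, 0.147, 0.0934]
tool_rot: [0.0, 0.592, 0.806, -0.0]
contact_force: [-3.8, -6.2, 11.6]
opening: 0.0112
grasp_force: 70.2
```

```bash
python3 s.py
```

```text
[0.5443 0.147  0.0934] [ 0.0005  0.592   0.806  -0.0002] keyyaw -1.2670106616028884 [-3.8486 -6.2057 11.5679] [-1.3487  0.8727 -0.0102] [ 0.2191 -0.0542  1.8428 -0.0011  1.3527 -0.0845]
```

Request:
apply_moves(
  motion=[
    [0, 0, -0.002, 0, 0, -0.006, -1],
    [0, 0, -0.002, 0, 0, -0.006, -1],
    [0, 0, -0.001, 0, 0, -0.005, -1],
    [0, 0, -0.001, 0, 0, -0.005, -1],
    [0, 0, -0.001, 0, 0, -0.005, -1],
  ],
)

```text
clock: 14.72
ee_pos: [0.5442, 0.147, 0.0931]
tool_rot: [0.0, 0.626, 0.78, -0.0]
contact_force: [-5.2, -7.5, 13.0]
opening: 0.0106
grasp_force: 70.3
```

```bash
python3 s.py
```

```text
[0.5442 0.147  0.0931] [ 0.0004  0.6255  0.7802 -0.0003] keyyaw -1.351601139014152 [-5.2267 -7.4865 12.9534] [-1.4747  1.0415  0.0373] [ 0.2191 -0.0539  1.8431 -0.0011  1.3524  0.0001]
```

Request:
apply_moves(
  motion=[
    [-0.004, -0.004, 0, 0, 0, -0.006, -1],
    [0, 0, 0, 0, 0, -0.006, -1],
    [0, 0, 0, 0, 0, -0.005, -1],
    [0, 0, 0, 0, 0, -0.004, -1],
    [0, 0, 0, 0, 0, -0.003, -1],
  ],
)

```text
clock: 15.35
ee_pos: [0.544, 0.1469, 0.093]
tool_rot: [0.0, 0.654, 0.756, -0.0]
contact_force: [-5.1, -4.8, 11.7]
opening: 0.0108
grasp_force: 70.3
```

```bash
python3 s.py
```

```text
[0.544  0.1469 0.093 ] [ 0.0003  0.6544  0.7562 -0.0002] keyyaw -1.4267696348243173 [-5.0805 -4.7861 11.6868] [-1.0919  1.0448  0.0517] [ 0.2189 -0.0544  1.8436 -0.0008  1.3523  0.0751]
```

Request:
apply_moves(
  motion=[
    [0, 0, 0, 0, 0, -0.005, -1],
    [0, 0, 0, 0, 0, -0.005, -1],
    [0, 0, 0, 0, 0, -0.005, -1],
    [0, 0, 0, 0, 0, 0, -1],
    [0, 0, 0, 0, 0, 0, -1],
  ],
)

```text
clock: 15.98
ee_pos: [0.5438, 0.147, 0.093]
tool_rot: [0.0, 0.672, 0.741, -0.0]
contact_force: [-6.3, -5.3, 12.7]
opening: 0.0109
grasp_force: 70.3
```

```bash
python3 s.py
```

```text
[0.5438 0.147  0.093 ] [ 0.0002  0.6719  0.7407 -0.0003] keyyaw -1.473451265853815 [-6.3496 -5.2751 12.7444] [-1.0849  1.252   0.0886] [ 0.219  -0.0545  1.8438 -0.0007  1.3526  0.1218]
```

Request:
apply_moves(
  motion=[
    [0, 0, 0, 0, 0, -0.004, -1],
    [0, 0, 0, 0, 0, -0.004, -1],
    [0, 0, 0, 0, 0, 0, -1],
    [0, 0, 0, 0, 0, 0, -1],
    [0, 0, 0, 0, 0, 0, -1],
  ],
)

```text
clock: 16.6
ee_pos: [0.5438, 0.1469, 0.093]
tool_rot: [0.0, 0.681, 0.732, -0.0]
contact_force: [-6.9, -5.6, 12.1]
opening: 0.0109
grasp_force: 70.4
```

```bash
python3 s.py
```

```text
[0.5438 0.1469 0.093 ] [ 0.0002  0.6811  0.7322 -0.0004] keyyaw -1.4986194796610468 [-6.8763 -5.6351 12.0652] [-1.1704  1.2844  0.122 ] [ 0.219  -0.0545  1.8438 -0.0007  1.3527  0.1469]
```

The torque rises to about 0.13 N m with no further sink, so the stop is reached and the lock is seated. I'll relax the twist, then lift out.

Request:
apply_moves(
  motion=[
    [0, 0, 0, 0, 0, 0.02, -1],
    [0, 0, 0.02, 0, 0, 0.01, -1],
    [0, 0, 0.04, 0, 0, 0, -1],
    [0, 0, 0.1, 0, 0, 0, -1],
    [0, 0, 0.2, 0, 0, 0, -1],
  ],
)

```text
clock: 17.23
ee_pos: [0.5438, 0.1474, 0.1103]
tool_rot: [-0.0, 0.646, 0.763, -0.0]
contact_force: [0.0, 0.8, -0.8]
opening: 0.0112
grasp_force: 68.4
```

Request:
apply_moves(
  motion=[
    [0, 0, 0.6, 0, 0, 0, -1],
    [0, 0, 0.6, 0, 0, 0, -1],
    [0, 0, 0, 0, 0, 0, -1],
    [0, 0, 0, 0, 0, 0, -1],
    [0, 0, 0, 0, 0, 0, -1],
  ],
)

```text
clock: 17.85
ee_pos: [0.5436, 0.1472, 0.1691]
tool_rot: [-0.0, 0.646, 0.763, -0.001]
contact_force: [-1.1, -0.5, -1.0]
opening: 0.0108
grasp_force: 68.5
```

```bash
python3 s.py
python3 - <<'E'
from h import *
f=grab_frame("wrist"); np.savez("w5",**f)
a=rect(f,(0.5445,0.1496),0.060,0.04,400)
b=cv2.resize(f["image"][150:450,160:460],(400,400))
cv2.imwrite("pics/lock3.png",np.hstack([a,b])[:,:,::-1])
E
```

```text
[0.5436 0.1472 0.1691] [-0.0004  0.6459  0.7634 -0.0006] keyyaw -1.4044514363959375 [-1.1309 -0.5397 -1.0081] [ 0.0344 -0.026   0.0128] [ 0.2192 -0.1038  1.7633  0.      1.4835  0.0529]
```

View pics/lock3.png

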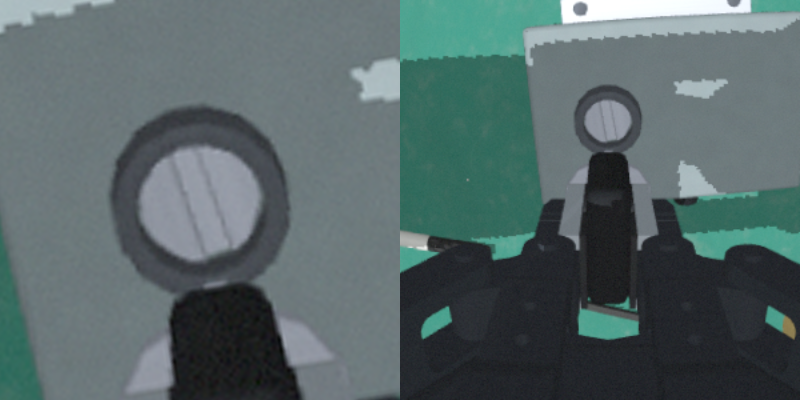

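The slot now lies at about -71°, running from (178,163) to (207,255), against +16° before. That is about 1.5 rad, so the lock is seated. Now back to the block.

Request:
apply_moves(
  motion=[
    [0.127, -0.78, 0, 0, 0, 0.055, -1],
    [0.127, -0.78, 0, 0, 0, 0.055, -1],
    [0.127, -0.78, 0, 0, 0, 0.055, -1],
    [0.127, -0.78, 0, 0, 0, 0.055, -1],
    [0.127, -0.78, 0, 0, 0, 0.055, -1],
  ],
)

```text
clock: 18.52
ee_pos: [0.5756, -0.049, 0.1695]
tool_rot: [-0.0, 0.264, 0.964, -0.0]
contact_force: [1.0, -0.5, -0.8]
opening: 0.0111
grasp_force: 68.4
```

Request:
apply_moves(
  motion=[
    [0.127, -0.78, 0, 0, 0, 0.055, -1],
    [0.127, -0.78, 0, 0, 0, 0.055, -1],
    [0.127, -0.78, 0, 0, 0, 0.055, -1],
    [0.127, -0.78, 0, 0, 0, 0.055, -1],
    [0.127, -0.76, 0, 0, 0, 0.055, -1],
  ],
)

```text
clock: 19.15
ee_pos: [0.6073, -0.243, 0.1693]
tool_rot: [-0.0, -0.164, 0.986, 0.0]
contact_force: [0.7, -0.3, -1.5]
opening: 0.0111
grasp_force: 68.4
```

Request:
apply_moves(
  motion=[
    [0, 0, 0, 0, 0, 0, -1],
    [0, 0, 0, 0, 0, 0, -1],
    [0, 0, 0, 0, 0, 0, -1],
    [0, 0, 0, 0, 0, 0, -1],
    [0, 0, 0, 0, 0, 0, -1],
  ],
)

```text
clock: 19.77
ee_pos: [0.6075, -0.2413, 0.1702]
tool_rot: [0.0, -0.161, 0.987, -0.0]
contact_force: [0.2, 0.5, -0.6]
opening: 0.0107
grasp_force: 68.5
```

```bash
python3 s.py
python3 - <<'E'
from h import *
f=grab_frame("wrist"); np.savez("w6",**f)
g=grab_frame("side"); np.savez("s6",**g)
b=rect(f,(0.607,-0.2423),0.045,0.07,400)
s=status.state()["ee_pos"]; u=proj(g,s-[0,0,.02]).astype(int); print(u)
c=cv2.resize(g["image"][u[1]-60:u[1]+80,u[0]-70:u[0]+70],(400,400),interpolation=cv2.INTER_CUBIC)
cv2.imwrite("pics/st6.png",np.hstack([b,c])[:,:,::-1])
E
```

```text
[ 0.6075 -0.2413  0.1702] [ 0.0001 -0.1611  0.9869 -0.0001] keyyaw 0.3237065027179007 [ 0.156   0.547  -0.6223] [-0.0243 -0.0108  0.0636] [-0.4171  0.0921  1.5663  0.      1.4829 -2.3116]
[422 289]
```

View pics/st6.png

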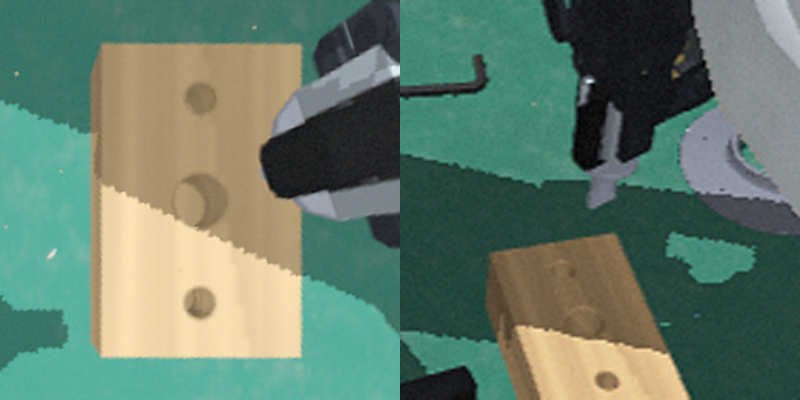

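The ortho shows the middle hole at (201,201), so about (0.6075, -0.2428). The side view shows the key hanging straight from the gripper. Shift 0.8 mm in y and descend.

Request:
apply_moves(
  motion=[
    [0, -0.018, -0.5, 0, 0, 0, -1],
    [0, 0, -0.5, 0, 0, 0, -1],
    [0, 0, -0.4, 0, 0, 0, -1],
    [0, 0, -0.2, 0, 0, 0, -1],
    [0, 0, -0.04, 0, 0, 0, -1],
  ],
)

```text
clock: 20.5
ee_pos: [0.6074, -0.2426, 0.0878]
tool_rot: [-0.0, -0.161, 0.987, 0.0]
contact_force: [-0.4, -0.2, -1.8]
opening: 0.0109
grasp_force: 68.5
```

Request:
apply_moves(
  motion=[
    [0, 0, -0.05, 0, 0, 0, -1],
    [0, 0, -0.06, 0, 0, 0, -1],
    [0, 0, -0.06, 0, 0, 0, -1],
    [0, 0, -0.06, 0, 0, 0, -1],
    [0, 0, 0, 0, 0, 0, -1],
  ],
)

```text
clock: 21.12
ee_pos: [0.6073, -0.2426, 0.0763]
tool_rot: [-0.0, -0.161, 0.987, 0.0]
contact_force: [0.1, -0.0, -1.1]
opening: 0.011
grasp_force: 68.5
```

Request:
apply_moves(
  motion=[
    [0, 0, -0.1, 0, 0, 0, -1],
    [0, 0, -0.1, 0, 0, 0, -1],
    [0, 0, -0.1, 0, 0, 0, -1],
    [0, 0, -0.06, 0, 0, 0, -1],
    [0, 0, 0, 0, 0, 0, -1],
  ],
)

```text
clock: 21.75
ee_pos: [0.6073, -0.2426, 0.0583]
tool_rot: [-0.0, -0.161, 0.987, 0.0]
contact_force: [0.3, 0.8, -0.5]
opening: 0.0109
grasp_force: 68.5
```

Request:
apply_moves(
  motion=[
    [0, 0, -0.02, 0, 0, 0, -1],
    [0, 0, -0.02, 0, 0, 0, -1],
    [0, 0, -0.02, 0, 0, 0, -1],
    [0, 0, 0, 0, 0, 0, -1],
    [0, 0, 0, 0, 0, 0, -1],
  ],
)

```text
clock: 22.38
ee_pos: [0.6075, -0.2426, 0.0556]
tool_rot: [0.0, -0.161, 0.987, -0.0]
contact_force: [0.5, 0.1, -0.1]
opening: 0.0107
grasp_force: 68.5
```

Request:
apply_moves(
  motion=[
    [0, 0, -0.015, 0, 0, 0, -1],
    [0, 0, -0.015, 0, 0, 0, -1],
    [0, 0, 0, 0, 0, 0, -1],
    [0, 0, 0, 0, 0, 0, -1],
    [0, 0, 0, 0, 0, 0, -1],
  ],
)

```text
clock: 23.0
ee_pos: [0.6075, -0.2426, 0.0541]
tool_rot: [0.0, -0.161, 0.987, -0.0]
contact_force: [-0.4, -1.2, 0.3]
opening: 0.011
grasp_force: 68.8
```

Request:
apply_moves(
  motion=[
    [0, 0, -0.01, 0, 0, 0, -1],
    [0, 0, -0.006, 0, 0, 0, -1],
    [0, 0, 0, 0, 0, 0, -1],
    [0, 0, 0, 0, 0, 0, -1],
    [0, 0, 0, 0, 0, 0, -1],
  ],
)

```text
clock: 23.62
ee_pos: [0.6075, -0.2426, 0.0541]
tool_rot: [0.0, -0.161, 0.987, -0.0]
contact_force: [-3.9, 1.0, 8.3]
opening: 0.011
grasp_force: 69.9
```

Request:
apply_moves(
  motion=[
    [0, 0, 0, 0, 0, 0, -0.5],
    [0, 0, 0, 0, 0, 0, 0],
    [0, 0, 0, 0, 0, 0, 1],
    [0, 0, 0, 0, 0, 0, 1],
    [0, 0, 0, 0, 0, 0, 1],
  ],
)

```text
clock: 24.25
ee_pos: [0.6074, -0.2426, 0.0532]
tool_rot: [-0.0, -0.161, 0.987, 0.0]
contact_force: [0.5, 0.9, -0.3]
opening: 0.0854
grasp_force: 0.0
```

Request:
apply_moves(
  motion=[
    [0, 0, 0, 0, 0, 0, 1],
    [0, 0, 0.3, 0, 0, 0, 1],
    [0, 0, 0.6, 0, 0, 0, 1],
    [0, 0, 0.8, 0, 0, 0, 1],
    [0, 0, 0.3, 0, 0, 0, 1],
  ],
)

```text
clock: 24.88
ee_pos: [0.6082, -0.243, 0.1571]
tool_rot: [0.002, -0.161, 0.987, -0.001]
contact_force: [0.6, 0.4, -0.3]
opening: 0.0855
grasp_force: 0.0
```

```bash
python3 s.py
python3 - <<'E'
from h import *
f=grab_frame("wrist"); g=grab_frame("side")
b=rect(f,(0.607,-0.2423),0.045,0.07,400)
u=proj(g,[.607,-.2423,.06]).astype(int)
c=cv2.resize(g["image"][u[1]-60:u[1]+60,u[0]-60:u[0]+60],(400,400),interpolation=cv2.INTER_CUBIC)
cv2.imwrite("pics/st7.png",np.hstack([b,c])[:,:,::-1])
E
```

```text
[ 0.6082 -0.243   0.1571] [ 0.0017 -0.161   0.9869 -0.0011] keyyaw 0.3234600776694796 [ 0.5698  0.3749 -0.3119] [-0.0534 -0.0036 -0.0049] [-0.419   0.0991  1.5805  0.      1.4579 -2.3133]
```

View pics/st7.png

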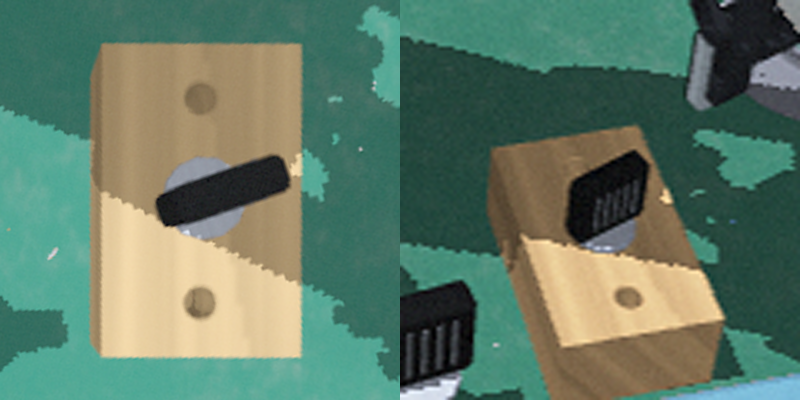

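The key stands upright with its collar flat on the block, centred at about (203,198) over the hole at (201,201). The gripper is clear, so I'm handing in.

Request:
apply_moves(
  motion=[
    [0, 0, 0, 0, 0, 0, 1],
    [0, 0, 0, 0, 0, 0, 1],
    [0, 0, 0, 0, 0, 0, 1],
    [0, 0, 0, 0, 0, 0, 1],
    [0, 0, 0, 0, 0, 0, 1],
  ],
)

```text
clock: 25.6
ee_pos: [0.6074, -0.2426, 0.1531]
tool_rot: [-0.0, -0.161, 0.987, 0.0]
contact_force: [0.6, -0.2, -0.4]
opening: 0.0858
grasp_force: 0.0
```

```bash
python3 -c "
from rig import ticket
print(ticket.sign_off())"
```

```text
the job is handed in; nothing more can be done
None
```

The job is handed in at about 26 s, with no verdict returned: the lock measured about 1.5 rad, on its stop, and the key stands upright on its collar in the block's middle hole; pressing was mostly 9–13 N, slightly over the 5–10 N asked but well under 25 N.

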